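# Stopper and clamp the cleaning-fluid tank

## Robot

A 6-joint arm with a two-finger parallel gripper is mounted at the origin on the work surface. World frame = base frame: x ahead of the robot, y to its left, z up, the work surface at z = 0. Lengths are in m, angles in rad, forces in N, time in s.
With the tool pointing down it reaches from about 0.35 to 0.975 m from the base axis. Payload 4.9 kg.
Tool frame: the origin (TCP) lies between the finger pads; the fingertips stand tcp_to_tips ahead of it and the grasp point (between the pads) lies 5 mm behind it (tcp_to_tips is the distance from the TCP to the fingertips, in m); z points along the fingers, x is the direction in which the jaws open and shut, and the axes are right-handed (so a half turn about z gives the same grasp; the last joint's range is limited). The gripper opens to 85 mm and grips with 20 to 120 N. Pads are 22 mm wide; open, the fingers measure 114 mm over their backs; the gripper's body (76 mm by 85 mm) begins 54 mm behind the grasp point. The pads swing forward as they close: fully open they stand 13 mm farther back than shut.
Start: joints at [-1.24, 0.053, 1.613, -0, 1.476, -0.119], TCP at [0.272, -0.563, 0.245] pointing down, gripper open.
Joint ranges: [-3.01, 3.01], [-1.01, 2.22], [0.06, 2.58], [-1.02, 4.17], [0.09, 2.62], [-3.14, 3.14]. Speed limits (rad/s): [2.57, 2.57, 3.14, 3.14, 3.14, 3.14].

## Interface

Orientations are given as a unit quaternion [w, x, y, z].
In Python, from rig import * gives the robot as it stands.
- The arm moves only by the shell command python3 -m pendant 'ROWS'. ROWS is JSON, a list of rows, each a list of 5 numbers: the finger opening in mm, from 0 to 85.4, then the shift along the tool's x, y, z in mm, then the turn about the tool's z in rad. A call has 1 to 5 rows; each row shifts and turns the commanded pose from where the row before left it, along the tool's axes as they then stand; what a row does not reach is not made up. A row lasts 1/10 s, in which the tool goes at most 50 mm and 8.59 degrees, less where a joint would pass 70% of its speed; a pose out of reach is approached as far as the arm can. A call is refused whole if a number of a shift passes 50 or a number of a turn 0.15, either way. A call with a gripper value outside its range is refused whole. The fingers move at their own pace and stop on an object; the grip force is fixed at half the most. Time passes only in rows, so rows that do not move let the fingers close. It gives the time, the measured TCP pose, the force and the opening at its end, in the units of the state.
- read_state(): the state, without advancing time (a new reading comes with each control period).
- read_camera(name): name is "scene" or "top" or "wrist"; returns a dict with "img" (480x640x3 uint8, red, green, blue), "camera_matrix" (3x3 intrinsics, pixels), "k1" (the pictures are not rectified: a ray, as slopes to the right and down, at radius r is drawn at 1 + k1 r^2 times it, then the intrinsics apply), "R" (3x3) and "t" (3): a world point X has camera coordinates R X + t; the wrist camera has in their place "tool_from_camera" (4x4, takes a point from camera to tool coordinates, whose origin is the TCP and whose axes are the tool frame's). Camera axes: x right, y down, z forward; pixel columns grow to the right and rows downward; lengths in m; the calibration is good to about 2 mm. A picture is of the moment at which its call begins: read the wrist's pose just before it. There is no depth.
- sign_off(): hands the job in, once; it reports no verdict.
The state is a dict: "clock": time; "qpos": joint angles; "qd": joint speeds; "tau": joint torques, N m; "eef_pos": TCP position; "tool_rot": TCP orientation; "force": force on the tool from outside, world axes, zero at the start; "moment": the same for the moment, N m; "opening": finger opening in m.
Only numpy, scipy, OpenCV 4.12 (cv2) and the standard library are available. Lean on these libraries where they do the work, as an engineer would, in place of code of your own. Each camera call takes 0.05 s, during which the arm holds its last target. There are 200 camera calls.

## Task

Close up the cleaning-fluid tank: take the blue stopper out of its slanted stand and lower it upright into the tank's open neck until it is fully home, only then letting go of it. Then tighten the two clamp knobs on the tank's cover clockwise to their end stops, first the red one, then the yellow one. Do not disturb the parts and tools lying about on the bench.

Things in the scene. Friction and masses are not known exactly. Their poses are not given: they have to be found in the camera images.
- stopper: loose stopper of about 60 g, origin at the centre of its small end, z along its axis towards its grip: a white tapered plug (radius 9 mm at the origin to 13.8 mm at 28 mm up), then a blue flange of radius 21 mm and 6 mm thick (28 to 34 mm), then a blue round grip of radius 11 mm and 42 mm long (34 to 76 mm). It starts in the stand, leaning 30 degrees with the stand
- stopper_grip (a point): middle of the part of the stopper's grip to take hold of: on its axis, 56 mm from the small end, 22 mm above the flange's top, 20 mm below the top of the grip; z along the axis towards the grip's top
- stopper_seat (a point): centre of the underside of the stopper's flange, on its axis, 28 mm from the small end; meets neck_rim when fully home
- stand: fixed stopper stand, origin on the bench under its centre; base plate 110 x 75 x 10 mm with a black block 56 x 56 x 34 mm slanted so that its hole's axis (diameter 31 mm, right through) leans 30 degrees from vertical towards the stand's -x; the middle of the block's upper face is at (-17, 0, 59) mm; the stopper's flange rests on that face
- tank: fixed white tank with an aluminium cover, 100 mm (x) by 260 mm (y) by 65 mm high, origin on the bench under its centre; upright steel neck in the middle of the cover, outer radius 21 mm, bore radius 15.5 mm, 35 mm high and open at the top
- neck_rim (a point): centre of the neck's mouth, at the height of its rim, 100 mm above the bench and 35 mm above the cover; z up along the neck
- red_knob_grip (a point): grip point of the red clamp knob, on its vertical axis, 102 mm above the bench, 7 mm below the knob's top. The grip is a bar 42 mm long (this point's x), 14 mm wide (y), 32 mm high, on a disc of radius 22 mm whose top is 23 mm below this point. It stands 90 mm from the neck on the cover's long centre line; which end has the red knob varies
- yellow_knob_grip (a point): grip point of the yellow clamp knob, on its vertical axis, 102 mm above the bench, 7 mm below the knob's top. The grip is a bar 42 mm long (this point's x), 14 mm wide (y), 32 mm high, on a disc of radius 22 mm whose top is 23 mm below this point. It stands 90 mm from the neck on the cover's long centre line; which end has the yellow knob varies
- red_knob (a joint): turn of the red knob, rad: grows as it is turned clockwise seen from above; the end stop is at 1.35 (fully tight); it starts between 0 and 0.3; at 0 the bar lies across the tank
- yellow_knob (a joint): turn of the yellow knob, rad: grows as it is turned clockwise seen from above; the end stop is at 1.35 (fully tight); it starts between 0 and 0.3; at 0 the bar lies across the tank
- fan: bystander, loose: black cooling fan 60 x 56 x 12 mm lying between tank and stand, origin under its centre
- fan_pipe: bystander, loose: black cooling fan 60 x 56 x 12 mm with a flat copper pipe out to 105 mm along its x, origin under the fan's centre, to the left
- speaker: bystander, loose: black speaker module 50 x 32 x 12 mm, origin under its centre, between tank and stand
- spray_bottle: bystander, loose: white bottle with a blue cap, radius 27 mm, 130 mm high, origin under its centre, to the right
- driver: bystander, loose: black-handled screwdriver 190 mm long lying on the bench along its x, origin under its middle, to the right
- screw_dish: bystander, loose: steel dish, radius 36 mm, 22 mm high, origin under its centre, to the left
There are look-alikes about, which are no part of the job. What is meant by the stopper is not green or turquoise, and is the larger of those in its own colour.

How it is judged:
On the way, in this order (a step that is already met when the one before it is completed fails the run):
1. the stopper is held clear of its stand (contact force between the fingers and stopper above 0.5 N and distance between stopper_seat and stand above 0.1 m), for 0.1 s.
2. the stopper, still held, is down in the neck, its flange within 8 mm of the rim (contact force between the fingers and stopper above 0.5 N and horizontal distance between stopper_seat and neck_rim below 0.004 m and z of stopper_seat in the frame of neck_rim below 0.008 m), for 0.1 s.
3. the stopper is fully home and let go (horizontal distance between stopper_seat and neck_rim below 0.004 m and z of stopper_seat in the frame of neck_rim between -0.003 and 0.003 m and angle between stopper's own z axis and vertical below 0.1 rad and contact force between the fingers and stopper below 0.05 N), for 0.1 s.
4. the red knob is at its end stop, the yellow one not yet (value of joint red_knob above 1.27 rad and not (value of joint yellow_knob above 1.27 rad)), for 0.1 s.
5. the yellow knob is at its end stop (value of joint each of red_knob, yellow_knob above 1.27 rad), for 0.1 s.
At the end, for the whole second after the job is handed in: the stopper stands at rest in the neck, within 0.1 rad of upright, its flange within 3 mm of the rim in height and within 4 mm of the neck's centre, and both knobs are turned beyond 1.27 rad (end stop 1.35) (all of step 5 and horizontal distance between stopper_seat and neck_rim below 0.004 m and z of stopper_seat in the frame of neck_rim between -0.003 and 0.003 m and angle between stopper's own z axis and vertical below 0.1 rad and linear speed of stopper below 0.02 m/s); the robot touches nothing.
It fails at once if a bystander (fan, fan with pipe, speaker, bottle, screwdriver or dish) is moved more than 25 mm (distance of any of fan, fan_pipe, speaker, spray_bottle, driver, screw_dish from where it was at the start of the episode above 0.025 m).
It also fails if it takes over 58 s, if anything falls off the work surface, if the arm or the gripper's body presses on something with over 40 N, if the wrist force passes 120 N, or if a joint passes its speed limit or range.

## Working session

There is one attempt and no reset: what is moved stays moved. The work goes in short steps, Python scripts to look and compute and a shell command to move; the robot and the scene stay as the last step left them, time stands still between calls to the robot, and variables do not carry over. Pictures are saved under pics/ and viewed, about 8 in all and at most 12, crops included, and the job is handed in when it is done.

```bash
mkdir -p pics; ls
python3 - <<'E'
from rig import *
import cv2,numpy as np
print(read_state())
for n in ["scene","top"]:
    c=read_camera(n); cv2.imwrite(f"pics/{n}0.png",c["img"][:,:,::-1]); print(n,c["camera_matrix"],c["k1"],c["R"],c["t"])
c=read_camera("wrist");print(c["camera_matrix"],c["k1"],c["tool_from_camera"])
E
```

```text
pics
{'clock': 0.0, 'qpos': array([-1.24000505e+00,  5.33503349e-02,  1.61433407e+00,  1.60786854e-05,
        1.47602929e+00, -1.19007000e-01]), 'qd': array([ 0.00010062,  0.00104214, -0.00032745,  0.00049652, -0.00062474,
        0.00205664]), 'tau': array([-4.66621696e-04, -3.93677723e+01, -3.70177460e+01, -1.79334693e-04,
        7.02415840e-03,  3.62197525e-06]), 'eef_pos': array([ 0.27153794, -0.5622451 ,  0.24404312]), 'tool_rot': array([-6.72662651e-04,  8.46989044e-01, -5.31609287e-01, -8.19928842e-04]), 'force': array([0.24919325, 0.39782917, 0.15854951]), 'moment': array([ 0.0059393 , -0.00970688, -0.03073155]), 'opening': 0.08533397129522574}
scene [[562.5761463    0.         309.02979671]
 [  0.         562.5761463  235.77657156]
 [  0.           0.           1.        ]] -0.11433922637179916 [[ 0.29929989  0.95412186 -0.00842965]
 [ 0.81021799 -0.25880476 -0.52589629]
 [-0.50395078  0.15057085 -0.85050693]] [-0.13643144 -0.34048607  1.83925622]
top [[612.56730228   0.         319.27991936]
 [  0.         612.56730228 236.39724859]
 [  0.           0.           1.        ]] -0.021597839424584573 [[ 0.02102841 -0.99969443  0.01299402]
 [-0.99591341 -0.02208712 -0.08757077]
 [ 0.08783101 -0.01109944 -0.99607355]] [4.23513205e-04 5.02665148e-01 1.43444383e+00]
[[416.26818089   0.         321.72935316]
 [  0.         416.26818089 249.34612428]
 [  0.           0.           1.        ]] 0.012878617405916597 [[ 9.99999422e-01 -5.96027173e-05 -1.07351013e-03  7.92464732e-04]
 [ 3.90079171e-04  9.50543142e-01  3.10592311e-01 -7.92977377e-02]
 [ 1.00190554e-03 -3.10592550e-01  9.50542616e-01 -1.28928024e-01]
 [ 0.00000000e+00  0.00000000e+00  0.00000000e+00  1.00000000e+00]]
```

View pics/top0.png

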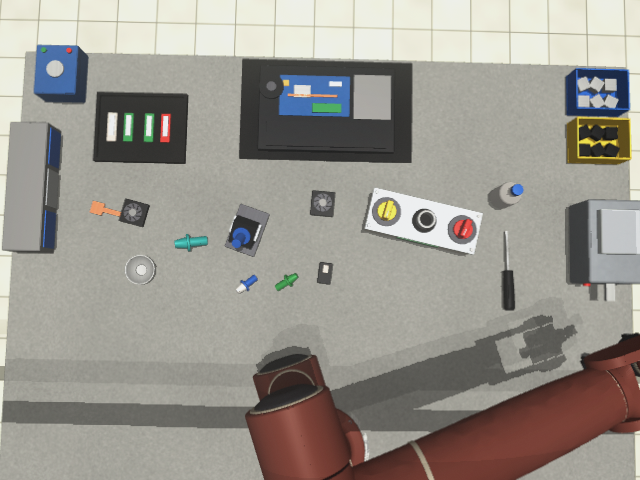

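View pics/scene0.png

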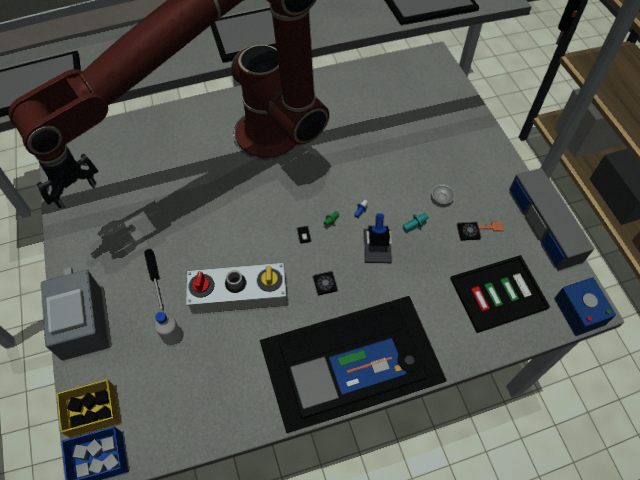

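Candidates for the stopper are the blue one in the stand at top (240,237), a small blue/white one lying at (247,284), a green one at (287,281) and a turquoise one at (190,242). I choose the one in the stand: it is blue and the larger of the two. In the top view, the yellow knob is at (387,211), the neck at (426,219) and the red knob at (464,229).

```bash
cat > h.py <<'E'
from rig import *
import cv2,numpy as np
from scipy.spatial.transform import Rotation as Ro
def cam(n):
    s=read_state(); c=read_camera(n)
    if n=="wrist":
        T=np.array(c["tool_from_camera"]); q=s["tool_rot"]; Rt=Ro.from_quat([q[1],q[2],q[3],q[0]]).as_matrix()
        c["Rw"]=Rt@T[:3,:3]; c["o"]=Rt@T[:3,3]+s["eef_pos"]
    else:
        c["Rw"]=np.array(c["R"]).T; c["o"]=-c["Rw"]@np.array(c["t"])
    return c
def rays(c,p):
    p=np.atleast_2d(p).astype(float)
    u=cv2.undistortPoints(p[:,None],c["camera_matrix"],np.array([c["k1"],0,0,0.]))[:,0]
    d=np.c_[u,np.ones(len(u))]@c["Rw"].T
    return d/np.linalg.norm(d,axis=1)[:,None]
def onz(c,p,z):
    d=rays(c,p); return c["o"]+d*((z-c["o"][2])/d[:,2])[:,None]
def proj(c,X):
    x=(np.atleast_2d(X)-c["o"])@c["Rw"]
    return cv2.projectPoints(x[:,None],np.zeros(3),np.zeros(3),c["camera_matrix"],np.array([c["k1"],0,0,0.]))[0][:,0]
def tri(c1,p1,c2,p2):
    a,b=rays(c1,p1)[0],rays(c2,p2)[0]; A=np.c_[a,-b]; s=np.linalg.lstsq(A,c2["o"]-c1["o"],rcond=None)[0]
    x,y=c1["o"]+s[0]*a,c2["o"]+s[1]*b; return (x+y)/2,np.linalg.norm(x-y)
def mask(c,lo,hi):
    return cv2.inRange(cv2.cvtColor(c["img"],cv2.COLOR_RGB2HSV),np.array(lo),np.array(hi))
COL={"blue":((105,120,50),(125,255,255)),"red":((0,150,80),(8,255,255)),"yel":((20,120,90),(35,255,255))}
def blobs(c,col,amin=30):
    n,l,st,ce=cv2.connectedComponentsWithStats(mask(c,*COL[col]))
    return [(st[i],ce[i],l==i) for i in range(1,n) if st[i][4]>amin]
def tool(v):  # world vector -> tool axes
    q=read_state()["tool_rot"]; return Ro.from_quat([q[1],q[2],q[3],q[0]]).as_matrix().T@v
E
python3 - <<'E'
from h import *
try: print("tips",tcp_to_tips)
except NameError: print([k for k in dir() if 'tip' in k])
t=cam("top");s=cam("scene")
for n,c in (("top",t),("scene",s)):
    for col in COL:
        for st,ce,m in blobs(c,col): print(n,col,st,ce.round(1))
for nm,p in (("neck",(426,219)),("red",(464,229)),("yel",(387,211))): print(nm,onz(t,p,.105 if nm!="neck" else .1))
print("stopper",onz(t,(240,237),.083))
a=cv2.resize(t["img"][190:300,180:330],None,fx=4,fy=4,interpolation=2)
b=cv2.resize(s["img"][190:290,340:440],None,fx=4,fy=4,interpolation=2)
im=np.zeros((440,1000,3),np.uint8);im[:440,:600]=a;im[:400,600:]=b
cv2.imwrite("pics/crop1.png",cv2.resize(im,(800,352))[:,:,::-1])
E
```

```text
tips 0.014
top blue [  34   46   44   49 1646] [56.1 70.6]
top blue [ 566   68   64   49 1828] [597.7  91.7]
top blue [ 279   75   71   42 2009] [314.4  95.2]
top blue [ 48 127   4  37  74] [ 49.5 144.8]
top blue [511 184  12  11  99] [517.1 189.1]
top blue [ 43 210   4  37  67] [ 44.2 228.4]
top blue [232 227  19  21 279] [240.2 236.8]
top blue [241 275  16  15  94] [249.4 281.3]
top red [160 114  11  29 141] [165.3 128.8]
top red [460 219  12  20 138] [466.6 228.6]
top red [454 220  10  16  84] [457.6 226.6]
top yel [ 567  116   64   48 1921] [598.4 140. ]
top yel [377 200  20  21 283] [386.5 210.1]
scene blue [516 179  15  23  49] [522.5 190.2]
scene blue [355 204  11  13  71] [359.4 209.8]
scene blue [372 213  15  20 180] [379.  224.2]
scene blue [548 231  16  27  54] [555.9 244.2]
scene blue [ 563  278   53   48 1217] [588.4 301.1]
scene blue [155 312  11  10  82] [160.1 316.4]
scene blue [ 329  338   77   57 1914] [366.5 366.2]
scene blue [ 62 426  59  54 654] [ 92.8 454.7]
scene blue [ 79 441  13   5  34] [ 85.5 443.2]
scene red [193 272  10  19  88] [197.  280.6]
scene red [202 277   7  14  57] [205.3 283.9]
scene red [472 286  18  25 105] [479.4 297.5]
scene yel [261 267  17  18 188] [268.8 276.3]
scene yel [ 57 379  56  54 367] [ 87.  405.8]
scene yel [ 69 407  19  10  74] [ 77.6 411.9]
neck [[ 0.54051874 -0.22840803  0.1       ]]
red [[ 0.5191896  -0.31356171  0.105     ]]
yel [[ 0.5560595  -0.13919488  0.105     ]]
stopper [[0.49178968 0.19223103 0.083     ]]
```

View pics/crop1.png

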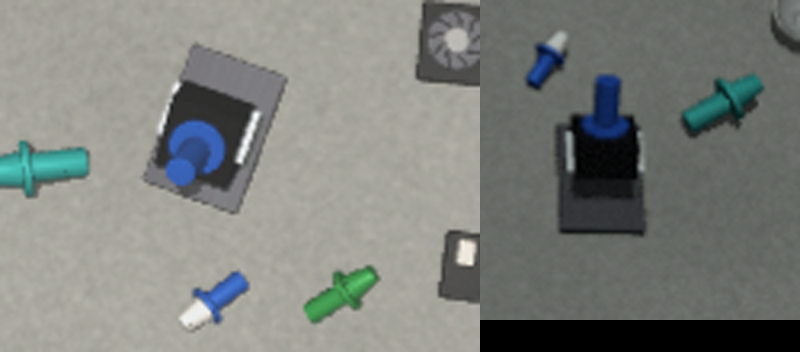

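The crop confirms a large blue stopper leaning in the black stand, with its grip top at top px (236.6,243.4) and its flange at about (241,237). The small blue one lies separately.

Run:
```python
from h import *
t=cam("top");s=cam("scene")
px=np.array([[193,45],[287,75],[237,213],[144,181]])/3.2+[180,190]
w=onz(t,px,.01); print(w.round(4)); c=w.mean(0)
print("sides",np.linalg.norm(np.diff(w,axis=0),axis=1))
ux=(w[0]+w[1]-w[2]-w[3]);ux/=np.linalg.norm(ux);print("centre",c,"ux",ux,"yaw",np.arctan2(ux[1],ux[0]))
g=c*[1,1,0]-.031*ux+[0,0,.083];print("grip pred",g)
print("top pred",c*[1,1,0]-.041*ux+[0,0,.1006],"seen",onz(t,(236.6,243.4),.1006))
pt=np.array([600/800*0+0]) # scene top of grip
ps=np.array([(607-480)/3.2+340,(80)/3.2+190]); print("tri",tri(t,(236.6,243.4),s,ps))
print(read_state()["clock"])
m=.5*(onz(t,(466.6-2,228.2),.105)+onz(t,(386.5,210.1),.105))[0];print("mid knobs",m)
d=(onz(t,(386.5,210.1),.105)-onz(t,(463.3,228),.105))[0];print(np.linalg.norm(d),d)
R=tool(np.array([1,0,0.])),tool(np.array([0,1,0.]));print(R)
# needed tool x = stand y
q=read_state()["tool_rot"];M=Ro.from_quat([q[1],q[2],q[3],q[0]]).as_matrix();print(M)
print("shift",tool(g-read_state()["eef_pos"]))
```

```text
[[0.5775 0.2027 0.01  ]
 [0.5563 0.1315 0.01  ]
 [0.4518 0.1658 0.01  ]
 [0.4742 0.236  0.01  ]]
sides [0.07430905 0.11001838 0.07361767]
centre [0.51495747 0.18399796 0.01      ] ux [ 0.95092115 -0.30943331  0.        ] yaw -0.31459703432703406
grip pred [0.48547891 0.1935904  0.083     ]
top pred [0.4759697  0.19668473 0.1006    ] seen [[0.47573026 0.19729847 0.1006    ]]
tri (array([0.47608925, 0.19806801, 0.09732208]), np.float64(0.0007571685593360328))
0.35
mid knobs [ 0.53955529 -0.22648212  0.105     ]
0.17775318010024457 [0.03665807 0.17393211 0.        ]
(array([ 4.34766512e-01, -9.00543197e-01, -1.76943881e-04]), array([-9.00543064e-01, -4.34766544e-01,  4.91687972e-04]))
[[ 4.34766512e-01 -9.00543197e-01 -1.76943881e-04]
 [-9.00543064e-01 -4.34766544e-01  4.91687972e-04]
 [-5.19715538e-04 -5.44238796e-05 -9.99999863e-01]]
shift [-0.58802217 -0.52133411  0.16231609]
```

```bash
python3 -m pendant '[[85,0,0,0,0.15],[85,0,0,0,0.15],[85,0,0,0,0.15],[85,0,0,0,0.15],[85,0,0,0,0.15]]'
python3 - <<'E'
from h import *
print(1e3*tool(np.array([.4855,.1936,.19])-read_state()["eef_pos"]))
E
```

```text
clock: 0.85
eef_pos: [0.2717, -0.5628, 0.2453]
tool_rot: [0.0, -0.591, 0.807, 0.0]
force: [-0.1, 0.3, 0.1]
opening: 0.0852
[-785.65224426   24.33813856   55.31094066]
```

```bash
python3 -m pendant '[[85,-30,0,0,0],[85,-42,0,0,0],[85,-42,0,0,0],[85,-42,0,0,0],[85,-42,4,0,0]]' | tail -4
python3 -m pendant '[[85,-42,4,0,0],[85,-42,4,0,0],[85,-42,4,0,0],[85,-42,4,0,0],[85,-42,4,0,0]]' | grep eef
python3 -m pendant '[[85,-42,0,0,0],[85,-42,0,0,0],[85,-42,0,0,0],[85,-42,0,0,0],[85,-42,0,0,0]]' | grep eef
python3 -m pendant '[[85,-42,0,6,0],[85,-42,0,6,0],[85,-42,0,6,0],[85,-40,0,6,0.014],[85,0,0,0,0]]'
python3 - <<'E'
from h import *
c=cam("wrist");s=read_state();print(s["eef_pos"],s["qpos"],1e3*tool(np.array([.4855,.1936,.19])-s["eef_pos"]))
ux=np.array([.951,-.309,0]);g=np.array([.4855,.1936,.083]);ax=-.5*ux+[0,0,.866]
im=c["img"].copy()
for k in (-.022,0,.02):
    p=proj(c,g+k*ax)[0];print(k,p);cv2.circle(im,tuple(int(v) for v in p),4,(255,0,0),1)
cv2.imwrite("pics/w1.png",im[:,:,::-1])
E
```

```text
eef_pos: [0.3268, -0.371, 0.2453]
tool_rot: [0.0, -0.593, 0.805, -0.0]
force: [0.7, 0.9, -0.5]
opening: 0.0849
eef_pos: [0.3695, -0.1644, 0.2455]
eef_pos: [0.4318, 0.0365, 0.2457]
clock: 2.85
eef_pos: [0.4805, 0.1966, 0.2201]
tool_rot: [-0.001, -0.59, 0.808, 0.001]
force: [-0.3, -0.9, -0.9]
opening: 0.085
[0.48035868 0.19486424 0.22049806] [ 2.41783200e-01 -1.88017588e-01  1.88363759e+00 -6.91722837e-05
  1.44784640e+00  2.12328332e+00] [-0.39987056 -5.32920575 30.48938609]
-0.022 [322.84309655 207.94247191]
0 [322.83993318 230.51570998]
0.02 [322.83683609 253.21985574]
```

View pics/w1.png

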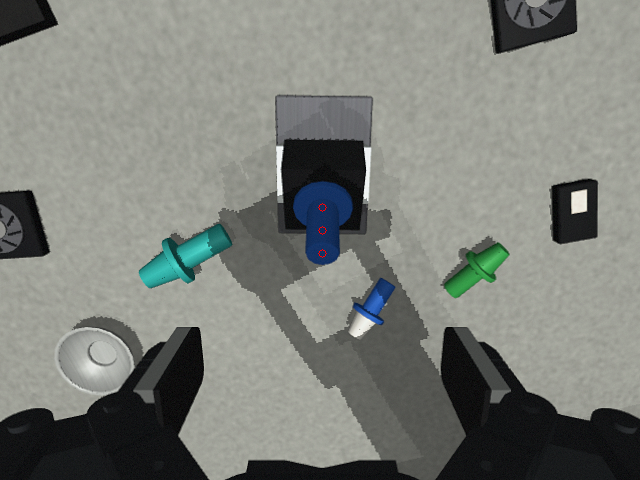

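```bash
python3 -m pendant '[[85,0,-2,30,0],[85,0,0,40,0],[85,0,0,40,0],[85,0,0,20,0],[85,0,0,0,0]]' | grep -v rot
python3 - <<'E'
from h import *
s=read_state();t=np.array([.4855,.1936,.078])+.006*np.array([-.4755,.1545,.866]);print(s["eef_pos"],t,1e3*tool(t-s["eef_pos"]))
E
```

```text
clock: 3.4
eef_pos: [0.4797, 0.1909, 0.0877]
force: [-0.8, 0.1, 0.6]
opening: 0.0852
[0.47968461 0.19085727 0.08766271] [0.482647 0.194527 0.083196] [-4.42642583 -1.70530387  4.4376561 ]
```

```bash
python3 -m pendant '[[85,-3,-2,4,0],[85,0,0,0,0],[85,0,0,0,0]]' | grep -v rot
python3 - <<'E'
from h import *
t=np.array([.4855,.1936,.078])+.006*np.array([-.4755,.1545,.866])
for i in range(3):
  c=cam("wrist");s=read_state();print(s["eef_pos"],1e3*tool(t-s["eef_pos"]),s["qpos"])
  print([ (st[:4],ce) for st,ce,m in blobs(c,"blue",400)])
print(proj(c,[.4855,.1936,.083]))
E
```

```text
clock: 3.7
eef_pos: [0.4868, 0.195, 0.0893]
force: [0.3, -0.4, 0.4]
opening: 0.0852
[0.48659774 0.19504168 0.08913911] [1.71974331 3.61400872 5.93086413] [ 2.39241930e-01 -3.76764239e-02  1.97788592e+00 -8.38728508e-05
  1.19830753e+00  2.12428458e+00]
[(array([273, 252, 103, 157], dtype=int32), array([323.98454504, 323.23182442])), (array([370, 371,  64,  76], dtype=int32), array([403.07838891, 409.10913816]))]
[0.48636947 0.19504512 0.08882154] [1.65096124 3.39262542 5.61573109] [ 2.39312426e-01 -3.74621274e-02  1.97827197e+00  4.81303243e-07
  1.19816348e+00  2.12431275e+00]
[(array([272, 252, 104, 157], dtype=int32), array([323.87740407, 323.00519552])), (array([370, 371,  64,  76], dtype=int32), array([403.07811826, 408.90159689]))]
[0.48609802 0.1950086  0.08850973] [1.52986543 3.14251681 5.30671693] [ 2.39387859e-01 -3.72832597e-02  1.97868175e+00 -4.09541690e-05
  1.19817954e+00  2.12434694e+00]
[(array([272, 252, 104, 157], dtype=int32), array([323.62203867, 322.85876373])), (array([370, 371,  64,  76], dtype=int32), array([402.99870745, 408.81602757]))]
[[324.63746487 342.93088999]]
```

```bash
python3 -m pendant '[[85,0,0,0,0],[85,0,0,0,0],[85,0,0,0,0],[85,0,0,0,0],[85,0,0,0,0]]' | grep eef
python3 - <<'E'
from h import *
t=np.array([.4855,.1936,.078])+.006*np.array([-.4755,.1545,.866])
s=read_state();print(1e3*tool(t-s["eef_pos"]))
E
```

```text
eef_pos: [0.4853, 0.1948, 0.0872]
[1.11602105 2.43153008 4.02965255]
```

```bash
python3 -m pendant '[[85,1,2,3,0],[85,0,0,0,0],[85,0,0,0,0],[50,0,0,0,0],[10,0,0,0,0]]' | grep eef
python3 -m pendant '[[10,0,0,0,0],[10,0,0,0,0],[10,0,0,0,0],[10,0,0,0,0],[10,0,0,0,0]]' | grep -v rot
```

```text
eef_pos: [0.4832, 0.1945, 0.0843]
clock: 5.35
eef_pos: [0.4833, 0.1946, 0.0845]
force: [-1.1, -0.0, 1.0]
opening: 0.0204
```

```bash
python3 -m pendant '[[10,0,5,-8.7,0],[10,0,7.5,-13,0],[10,0,10,-17.3,0],[10,0,0,-25,0],[10,0,0,-40,0]]' | grep -v rot
python3 -m pendant '[[10,0,0,-40,0],[10,0,0,-20,0],[10,0,0,0,0],[10,0,0,0,0],[10,0,0,0,0]]' | grep -v rot
python3 - <<'E'
from h import *
t=cam("top");s=cam("scene")
a=cv2.resize(t["img"][180:290,180:330],None,fx=3,fy=3,interpolation=2)
b=cv2.resize(s["img"][120:250,320:440],None,fx=3,fy=3,interpolation=2)
im=np.zeros((390,800,3),np.uint8);im[:330,:440]=a[:,:440];im[:390,440:]=b
cv2.imwrite("pics/lift.png",im[:,:,::-1])
E
```

```text
clock: 5.85
eef_pos: [0.4591, 0.2011, 0.1866]
force: [-0.1, 0.7, -1.0]
opening: 0.0203
clock: 6.35
eef_pos: [0.4605, 0.2012, 0.2458]
force: [-0.3, 0.3, -0.5]
opening: 0.0205
```

View pics/lift.png

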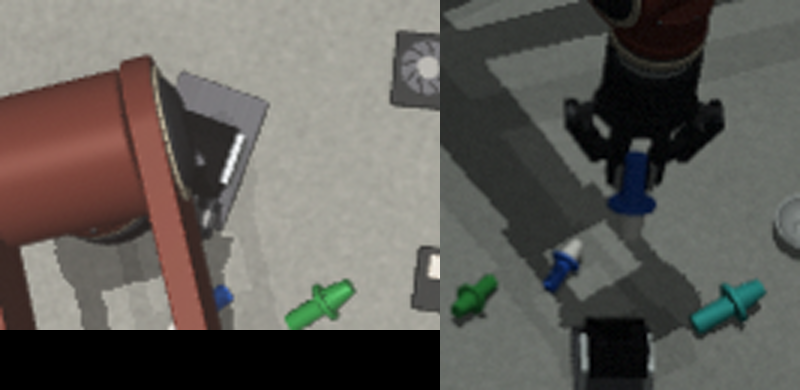

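```bash
python3 -m pendant '[[10,0,0,0,-0.105],[10,25,-5,0,0],[10,40,-8,0,0],[10,40,-8,0,0],[10,40,-8,0,0]]' | grep eef
python3 -m pendant '[[10,40,-8,0,0],[10,40,-8,0,0],[10,40,-8,0,0],[10,40,-8,0,0],[10,40,-8,0,0]]' | grep eef
python3 -m pendant '[[10,37,-8,0,0],[10,20,-8,0,0],[10,0,0,0,0],[10,0,0,0,0],[10,0,0,0,0]]' | grep -v zz
python3 - <<'E'
from h import *
c=cam("wrist");np.save("pics/w2.npy",c,allow_pickle=True)
im=c["img"].copy();N=np.array([.5396,-.2265,.1])
a=np.linspace(0,6.28,40);C=N+np.c_[np.cos(a),np.sin(a),0*a]*.021
cv2.polylines(im,[proj(c,C).astype(int)],True,(255,0,0),1)
print(proj(c,N),1e3*tool(N-read_state()["eef_pos"]))
for col in ("red","yel","blue"):
    print(col,[(st,ce) for st,ce,m in blobs(c,col,200)])
cv2.imwrite("pics/w2.png",im[:,:,::-1])
E
```

```text
eef_pos: [0.4592, 0.0524, 0.2468]
eef_pos: [0.4568, -0.1518, 0.2469]
clock: 7.95
eef_pos: [0.4612, -0.2084, 0.2475]
tool_rot: [-0.0, -0.63, 0.777, 0.001]
force: [0.3, 0.8, -1.6]
opening: 0.0206
[[323.23530907 111.49242226]] [  1.70118939 -80.49113973 147.71413404]
red [(array([ 429,   70,   69,   73, 3541], dtype=int32), array([463.56989551, 104.67325614]))]
yel [(array([ 164,   69,   66,   73, 3391], dtype=int32), array([195.18224712, 105.34886464]))]
blue [(array([  269,   249,   106,   162, 11341], dtype=int32), array([321.61158628, 322.12856009]))]
```

View pics/w2.png

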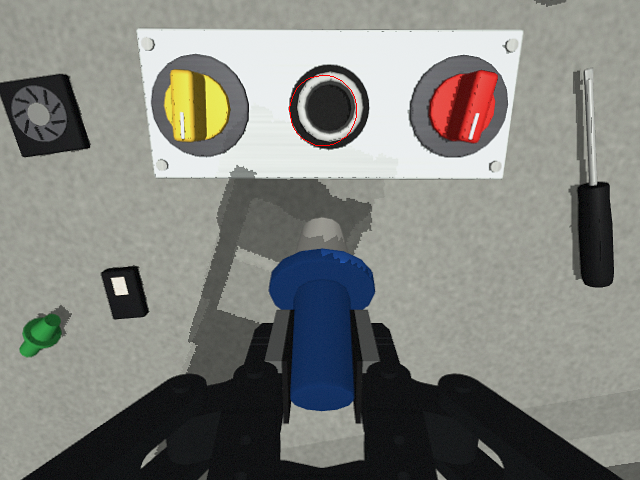

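```bash
python3 - <<'E'
from h import *
c=np.load("pics/w2.npy",allow_pickle=True).item();im=c["img"]
g=cv2.cvtColor(im,cv2.COLOR_RGB2GRAY)
crop=g[50:160,270:390]
for th in (70,100,130):
    cs,h=cv2.findContours((crop<th).astype(np.uint8),cv2.RETR_CCOMP,cv2.CHAIN_APPROX_NONE)
    for k in cs:
        if len(k)>60:
            e=cv2.fitEllipse(k);p=np.array(e[0])+[270,50]
            z=.1; print(th,len(k),p.round(1),np.round(e[1],1),onz(c,p,.1).round(4)[0], onz(c,p,.065).round(4)[0],"mm@.1",np.mean(e[1])/2/416*np.linalg.norm(c["o"]-onz(c,p,.1)[0])*1e3)
for col,p in (("red",0),("yel",0)):
    st,ce,m=max(blobs(c,col,200),key=lambda b:b[0][4]); print(col,ce,onz(c,ce,.09))
# tilt of the stopper: grip edges in tool yz plane via grip top ellipse & flange
E
python3 - <<'E'
import cv2,numpy as np
im=cv2.imread("pics/w2.png")[40:180,130:530]
cv2.imwrite("pics/w2c.png",cv2.resize(im,None,fx=2,fy=2,interpolation=2))
E
```

```text
70 140 [329.7 106.4] [47.4 50.2] [ 0.5417 -0.2311  0.1   ] [ 0.542  -0.2318  0.065 ] mm@.1 16.212767168588634
70 230 [328.9 106.4] [78.2 82.8] [ 0.5418 -0.2306  0.1   ] [ 0.5421 -0.2312  0.065 ] mm@.1 26.728923013214203
70 197 [329.7 106.2] [66.9 70.7] [ 0.5419 -0.2311  0.1   ] [ 0.5422 -0.2318  0.065 ] mm@.1 22.85759934424068
100 144 [329.6 106.5] [48.4 51.1] [ 0.5416 -0.231   0.1   ] [ 0.5419 -0.2317  0.065 ] mm@.1 16.535292336315432
100 233 [328.8 106.4] [78.6 83.2] [ 0.5418 -0.2306  0.1   ] [ 0.5421 -0.2312  0.065 ] mm@.1 26.874277099361112
100 195 [329.6 106.1] [66.3 70.3] [ 0.5419 -0.2311  0.1   ] [ 0.5422 -0.2318  0.065 ] mm@.1 22.69778262229086
130 147 [329.6 106.5] [49.  52.2] [ 0.5417 -0.231   0.1   ] [ 0.542  -0.2317  0.065 ] mm@.1 16.800028815974358
130 234 [328.8 106.5] [78.9 83.7] [ 0.5418 -0.2305  0.1   ] [ 0.5421 -0.2311  0.065 ] mm@.1 27.015649632495986
130 202 [329.6 106.1] [65.7 69.5] [ 0.5419 -0.2311  0.1   ] [ 0.5422 -0.2317  0.065 ] mm@.1 22.4708906309992
red [463.56989551 104.67325614] [[ 0.52474644 -0.31631341  0.09      ]]
yel [195.18224712 105.34886464] [[ 0.56041599 -0.14602236  0.09      ]]
```

View pics/w2c.png

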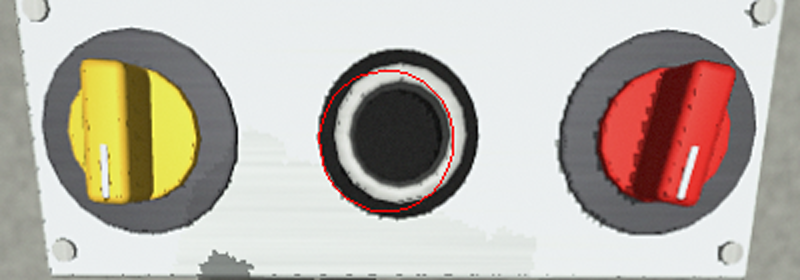

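```bash
python3 -m pendant '[[10,5.5,0,20,0],[10,0,0,40,0],[10,0,0,35,0],[10,0,0,15,0],[10,0,0,0,0]]' | grep eef
python3 -m pendant '[[10,0,0,0,0],[10,0,0,0,0],[10,0,0,0,0]]' | grep -v zz
cat > neck.py <<'E'
from h import *
c=cam("wrist");s=read_state();im=c["img"];g=cv2.cvtColor(im,cv2.COLOR_RGB2GRAY)
p0=proj(c,[.5417,-.231,.1])[0]
cs,_=cv2.findContours((g<90).astype(np.uint8),cv2.RETR_CCOMP,cv2.CHAIN_APPROX_NONE)
for k in cs:
    if 80<len(k)<600:
        e=cv2.fitEllipse(k)
        if np.linalg.norm(np.array(e[0])-p0)<40: X=onz(c,e[0],.1)[0];print(len(k),np.round(e[0],1),np.round(e[1],1),X.round(4),"tool mm",(1e3*tool(X-s["eef_pos"])).round(1))
print("eef",s["eef_pos"],"force",s["force"],"clk",s["clock"])
b=max(blobs(c,"blue",400),key=lambda b:b[0][4]);print("blue",b[0],b[1])
ys,xs=np.nonzero(b[2])
for y in range(b[0][1]+5,b[0][1]+b[0][3],25): r=xs[ys==y];print(y,r.min(),r.max(),(r.min()+r.max())/2)
cv2.imwrite("pics/last.png",im[:,:,::-1])
E
python3 neck.py
```

```text
eef_pos: [0.4588, -0.2131, 0.1357]
clock: 8.8
eef_pos: [0.4615, -0.2155, 0.1406]
tool_rot: [0.001, -0.629, 0.777, -0.002]
force: [0.4, 0.5, -1.2]
opening: 0.0203
234 [316.1 107.2] [79.2 84. ] [ 0.5421 -0.2311  0.1   ] tool mm [ -1.5 -82.2  40.5]
360 [316.8 106.7] [120.9 127.9] [ 0.5422 -0.2314  0.1   ] tool mm [ -1.2 -82.4  40.5]
314 [316.1 106.3] [107.  113.3] [ 0.5424 -0.2312  0.1   ] tool mm [ -1.5 -82.5  40.5]
eef [ 0.46125228 -0.21543774  0.14021027] force [ 0.56612722  0.00959017 -0.59331647] clk 8.85
blue [  269   249   106   162 11372] [321.62724235 322.07465705]
254 294 350 322.0
279 271 372 321.5
304 275 368 321.5
329 294 350 322.0
354 292 351 321.5
379 291 352 321.5
404 295 349 322.0
```

```bash
python3 -m pendant '[[10,-1.4,-5,2,0],[10,0,-5,0,0],[10,0,-5,0,0],[10,0,-5,0,0],[10,0,-5,0,0]]' | grep -v rot
python3 -m pendant '[[10,0,-4,0,0],[10,0,-4,0,0],[10,0,-4,0,0],[10,0,-4,0,0]]' | grep -v rot
python3 -m pendant '[[10,0,-3,0,0],[10,0,-3,0,0],[10,0,0,0,0],[10,0,0,0,0]]' | grep -v rot; python3 neck.py
```

```text
clock: 9.35
eef_pos: [0.4855, -0.2187, 0.1362]
force: [-1.3, 0.3, 0.0]
opening: 0.0206
clock: 9.75
eef_pos: [0.4975, -0.2211, 0.1347]
force: [-9.3, 0.5, 0.9]
opening: 0.0205
clock: 10.15
eef_pos: [0.5038, -0.2224, 0.1348]
force: [-7.8, 2.6, 0.6]
opening: 0.0205
224 [321.6 218.3] [74.9 76.2] [ 0.542 -0.231  0.1  ] tool mm [  0.6 -39.5  34.4]
410 [321.7 206.5] [110.3 120.6] [ 0.5468 -0.2321  0.1   ] tool mm [  0.6 -44.4  34.3]
eef [ 0.50377797 -0.22235117  0.13472543] force [-8.43332349  2.22664493  2.00714703] clk 10.2
blue [  271   268   102   159 10040] [321.57609562 342.19223108]
273 298 346 322.0
298 273 370 321.5
323 295 348 321.5
348 294 349 321.5
373 292 351 321.5
398 290 353 321.5
423 305 337 321.0
```

View pics/last.png

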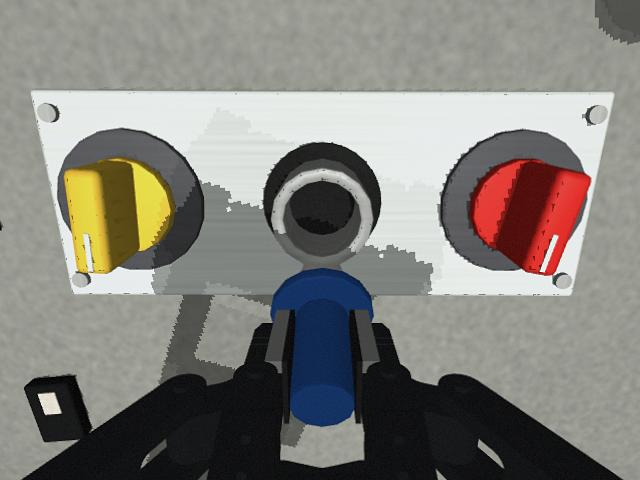

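```bash
cat > tilt.py <<'E'
from h import *
def pt(c,s,P):
    T=np.array(c["tool_from_camera"]);x=(P-T[:3,3])@T[:3,:3]
    return cv2.projectPoints(x[:,None],np.zeros(3),np.zeros(3),c["camera_matrix"],np.array([c["k1"],0,0,0.]))[0][:,0]
c=cam("wrist");s=read_state();b=max(blobs(c,"blue",400),key=lambda b:b[0][4])[0];print("blue rows",b[1],b[1]+b[3]-1,s["eef_pos"],s["force"])
a=np.linspace(0,2*np.pi,90)
for d in range(-10,31,5):
    t=np.radians(d);ax=np.array([0,np.sin(t),-np.cos(t)]);v=np.array([0,np.cos(t),np.sin(t)]);u=np.array([1,0,0.])
    G=np.array([0,0,-.005]);r=np.outer(np.cos(a),u)+np.outer(np.sin(a),v)
    top=pt(c,s,G+.013*ax+.011*r);fl=np.r_[pt(c,s,G-.029*ax+.021*r),pt(c,s,G-.035*ax+.021*r)]
    print(d,"flange",fl[:,1].min().round(1),"top",top[:,1].max().round(1))
E
python3 -m pendant '[[10,0,-3,0,0],[10,0,-3,0,0],[10,0,-1,0,0],[10,0,0,0,0],[10,0,0,0,0]]' | grep -v rot; python3 tilt.py
```

```text
clock: 10.7
eef_pos: [0.51, -0.2238, 0.1349]
force: [-11.8, 1.8, 5.1]
opening: 0.02
blue rows 276 431 [ 0.51001152 -0.22377868  0.13493805] [-10.72220653   1.65982177   4.54815611]
-10 flange 277.0 top 408.3
-5 flange 270.9 top 409.8
0 flange 265.2 top 411.0
5 flange 260.0 top 411.7
10 flange 255.2 top 411.9
15 flange 250.9 top 411.7
20 flange 247.2 top 411.1
25 flange 244.1 top 410.1
30 flange 241.7 top 408.8
```

```bash
python3 -m pendant '[[10,0,2,-5,0],[10,0,3,-20,0],[10,0,0,-30,0],[10,0,0,0,0],[10,0,0,0,0]]' | grep -v rot; python3 -m pendant '[[10,0,0,0,0],[10,0,0,0,0],[10,0,0,0,0]]' | grep eef; python3 tilt.py | head -1
python3 - <<'E'
from h import *
w=cam("wrist");s=cam("scene");e=read_state()["eef_pos"];print(e)
p=proj(s,e)[0].astype(int);print(p)
a=w["img"][190:440,220:420];b=s["img"][p[1]-30:p[1]+60,p[0]-40:p[0]+40]
im=np.zeros((500,800,3),np.uint8);im[:500,:400]=cv2.resize(a,(400,500));im[:450,400:]=cv2.resize(b,(400,450),interpolation=2)
cv2.imwrite("pics/tilt.png",im[:,:,::-1]);cv2.imwrite("pics/wfull.png",w["img"][:,:,::-1]);np.save("pics/s.npy",s,allow_pickle=True)
E
```

```text
clock: 11.25
eef_pos: [0.5093, -0.224, 0.1923]
force: [0.7, -0.5, -0.6]
opening: 0.0205
eef_pos: [0.508, -0.2233, 0.1899]
blue rows 275 430 [ 0.50812546 -0.22336879  0.1902368 ] [-0.4839154  -0.38363536 -1.28686454]
[ 0.50829977 -0.22349154  0.19070913]
[228 247]
```

View pics/tilt.png

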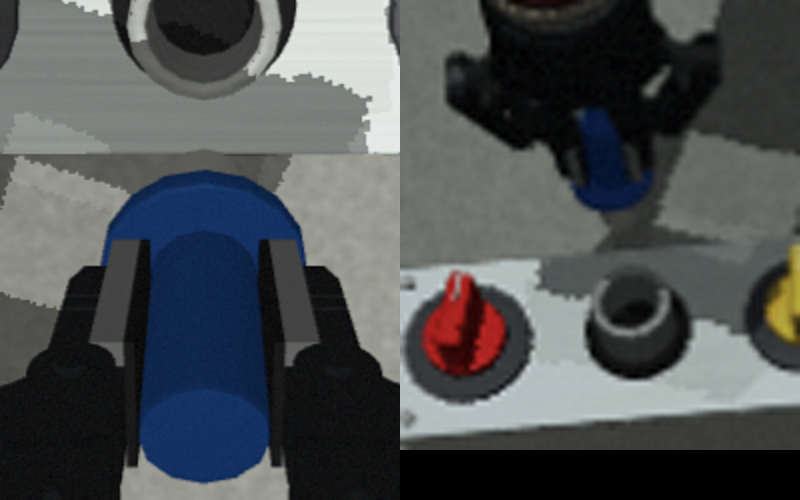

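```bash
cat > fit.py <<'E'
from h import *
from scipy.optimize import least_squares
def fit(rows,c):  # rows of A top far edge, B top near edge, C grip base far side, D flange far edge; in the tool's x=0 plane
    T=np.array(c["tool_from_camera"])
    def P(q):
        t=q[2];ax=np.array([0,np.sin(t),-np.cos(t)]);v=np.array([0,np.cos(t),np.sin(t)]);G=np.array([0,q[0],q[1]]) # G = centre of grip top
        return np.array([G-.011*v,G+.011*v,G-.042*ax-.011*v,G-.042*ax-.021*v]),G-.048*ax,G-.076*ax
    def f(q):
        x=(P(q)[0]-T[:3,3])@T[:3,:3]
        u=cv2.projectPoints(x[:,None],np.zeros(3),np.zeros(3),c["camera_matrix"],np.array([c["k1"],0,0,0.]))[0][:,0,1]
        return u-rows
    r=least_squares(f,[0,-.018,.1],x_scale=[.01,.01,.1]);print("top y,z mm",1e3*r.x[:2],"tilt deg",np.degrees(r.x[2]),"res px",r.fun.round(1));q=P(r.x);print("seat",1e3*q[1],"tip",1e3*q[2])
if __name__=="__main__":
    c=cam("wrist");fit([385,431,306,275],c);fit([385,431,306,277],c);fit([387,431,306,275],c)
    print(read_state()["eef_pos"])
E
python3 fit.py; python3 neck.py|head -4
```

```text
top y,z mm [  8.69608656 -19.95678387] tilt deg 11.022105036993091 res px [-1.   1.3 -5.   4.5]
seat [ 0.         -0.48092296 27.1577839 ] tip [ 0.         -5.83417852 54.64128177]
top y,z mm [  9.60600389 -18.81180445] tilt deg 10.957005891129608 res px [-0.8  1.1 -4.   3.7]
seat [ 0.          0.48253159 28.31315978] tip [ 0.         -4.83949392 55.80272224]
top y,z mm [  9.69240748 -19.20069776] tilt deg 12.426711233912435 res px [-1.1  1.4 -5.2  4.7]
seat [ 0.         -0.63674263 27.67476126] tip [ 0.         -6.6620802  55.01877901]
[ 0.50838018 -0.22354367  0.19092382]
166 [321.1 202.6] [56.8 57.3] [ 0.5417 -0.2309  0.1   ] tool mm [  0.3 -34.1  91.1]
363 [321.2 194.1] [85.3 90.7] [ 0.5462 -0.2319  0.1   ] tool mm [  0.4 -38.7  91.1]
eef [ 0.50845143 -0.22356526  0.19107707] force [-0.32314018 -0.03417959 -0.61157815] clk 11.8
blue [ 271  275  102  156 9481] [321.58801814 349.64803291]
```

```bash
sed -i 's/G-.042\*ax-.021\*v\])/G-.048*ax-.021*v])/; s/fit(\[385,431,306,277\],c);fit(\[387,431,306,275\],c)/fit([387,431,306,275],c);fit([385,431,304,275],c)/' fit.py; python3 fit.py
python3 - <<'E'
import cv2
im=cv2.imread("pics/wfull.png");print([(y,im[y,322].tolist()) for y in list(range(262,312,2))+list(range(376,392,2))])
E
```

```text
top y,z mm [ 12.70178069 -14.94394301] tilt deg 10.942564328720557 res px [-0.1  0.2 -1.2  1. ]
seat [ 0.          3.59018665 32.18331931] tip [ 0.         -1.72490987 59.67422234]
top y,z mm [ 13.94493598 -13.90224347] tilt deg 12.440395862715219 res px [-0.1  0.3 -1.2  1. ]
seat [ 0.          3.60459034 32.97074717] tip [ 0.         -2.42727795 60.31332505]
top y,z mm [ 12.40546397 -15.27495854] tilt deg 11.407581091748384 res px [-0.  0. -0.  0.]
seat [ 0.          2.91168589 31.77680208] tip [ 0.         -2.62635132 59.22366245]
[ 0.50848094 -0.2235939   0.19118216]
[(262, [129, 132, 127]), (264, [112, 116, 113]), (266, [85, 90, 92]), (268, [87, 92, 92]), (270, [87, 92, 92]), (272, [87, 92, 91]), (274, [86, 88, 89]), (276, [78, 39, 20]), (278, [78, 38, 16]), (280, [81, 39, 17]), (282, [107, 57, 30]), (284, [103, 51, 20]), (286, [99, 51, 21]), (288, [100, 49, 18]), (290, [98, 49, 17]), (292, [100, 48, 19]), (294, [99, 50, 17]), (296, [102, 51, 22]), (298, [100, 50, 20]), (300, [99, 49, 18]), (302, [102, 54, 25]), (304, [98, 49, 20]), (306, [72, 36, 12]), (308, [74, 35, 12]), (310, [75, 36, 15]), (376, [77, 39, 16]), (378, [76, 38, 14]), (380, [78, 39, 19]), (382, [81, 41, 15]), (384, [89, 44, 16]), (386, [103, 51, 22]), (388, [100, 51, 21]), (390, [99, 50, 19])]
```

```bash
python3 -m pendant '[[10,0,-10,0,0],[10,0,-15,0,0],[10,0,-6.5,0,0],[10,0,0,0,0],[10,0,0,0,0]]' | grep -v rot; python3 -m pendant '[[10,0,0,0,0],[10,0,0,0,0],[10,0,0,0,0],[10,0,0,0,0]]' | grep eef;python3 neck.py|head -4
cat > col.py <<'E'
from h import *
from fit import fit
c=cam("wrist");s=read_state();b=max(blobs(c,"blue",400),key=lambda b:b[0][4]);u=int(b[1][0])
g=np.median(c["img"][:,u-3:u+4,2].astype(int),axis=1);r0,r1=b[0][1],b[0][1]+b[0][3]
d=g[2:]-g[:-2];js=[(i+1,int(d[i])) for i in range(r0,r1) if abs(d[i])>10];print("rows",r0,r1,js)
N=tool(np.array([.542,-.231,.1])-s["eef_pos"]);print("neck in tool",(1e3*N).round(1),"eef",s["eef_pos"].round(4),"F",s["force"].round(1),s["clock"])
E
python3 col.py
```

```text
clock: 12.35
eef_pos: [0.5393, -0.2301, 0.1911]
force: [-0.2, -0.3, -0.3]
opening: 0.0205
eef_pos: [0.5392, -0.2302, 0.1914]
301 [321.2 243.1] [82.  88.1] [ 0.5502 -0.2328  0.1   ] tool mm [  0.3 -11.3  91.3]
eef [ 0.53919219 -0.23017355  0.19133522] force [ 0.39196777 -0.25438705 -0.38135969] clk 12.8
blue [ 271  275  102  156 9503] [321.61580554 349.67483952]
280 299 345 322.0
rows 275 431 [(281, 23), (282, 23), (304, -13), (305, -29), (306, -11), (384, 22), (385, 19), (430, 29), (431, 56)]
neck in tool [ 0.3 -2.9 91.4] eef [ 0.5392 -0.2302  0.1914] F [-0.1  0.5 -0.4] 12.85
```

Tip over the bore (neck at tool y −2.9, tip about −2.5). Lowering with force checks.

```bash
python3 -m pendant '[[10,0,0,15,0],[10,0,0,15,0],[10,0,0,10,0],[10,0,0,0,0],[10,0,0,0,0]]' | grep -v rot; python3 col.py; python3 -m pendant '[[10,0,0,4,0],[10,0,0,4,0],[10,0,0,0,0]]' | grep -v rot; python3 col.py
```

```text
clock: 13.35
eef_pos: [0.539, -0.23, 0.1504]
force: [-0.3, -0.8, -0.2]
opening: 0.0208
rows 275 431 [(281, 22), (282, 24), (304, -13), (305, -30), (306, -12), (384, 22), (385, 19), (430, 22), (431, 61)]
neck in tool [ 0.2 -2.7 51.3] eef [ 0.5394 -0.2302  0.1513] F [-0.2  0.4 -1. ] 13.4
clock: 13.7
eef_pos: [0.539, -0.23, 0.1428]
force: [0.3, 0.4, -0.6]
opening: 0.0202
rows 275 431 [(281, 22), (282, 24), (284, -11), (304, -16), (305, -27), (384, 23), (385, 17), (430, 21), (431, 57)]
neck in tool [ 0.4 -3.  43. ] eef [ 0.5392 -0.23    0.143 ] F [ 0.2  0.2 -1.1] 13.75
```

```bash
python3 -m pendant '[[10,0,-3,2,0],[10,0,0,3,0],[10,0,0,3,0],[10,0,0,0,0]]' | grep -v rot; python3 col.py; python3 -m pendant '[[10,0,-1,2,0],[10,0,-1,2,0],[10,0,0,0,0]]' | grep -v rot; python3 col.py
```

```text
clock: 14.15
eef_pos: [0.5419, -0.2306, 0.1345]
force: [-0.4, 0.6, -1.4]
opening: 0.0206
rows 275 431 [(281, 22), (282, 25), (304, -16), (305, -31), (384, 21), (385, 19), (430, 20), (431, 55)]
neck in tool [ 0.4 -0.1 34.8] eef [ 0.542  -0.2306  0.1348] F [ 0.4 -0.8 -0.8] 14.2
clock: 14.5
eef_pos: [0.544, -0.2311, 0.1309]
force: [-0.5, 0.5, -1.8]
opening: 0.0201
rows 275 431 [(281, 23), (282, 25), (304, -11), (305, -29), (306, -14), (384, 22), (385, 16), (430, 19), (431, 56)]
neck in tool [ 0.3  1.9 31. ] eef [ 0.544  -0.2311  0.131 ] F [-0.3 -0.1 -0.5] 14.55
```

```bash
python3 -m pendant '[[10,0,-1,2,0],[10,0,0,1,0],[10,0,0,0,0]]' | grep -v rot; python3 -m pendant '[[10,0,0,2,0],[10,0,0,0,0]]' | grep -v rot;  python3 -m pendant '[[10,0,0,2,0],[10,0,0,0,0]]' | grep -v rot; python3 col.py
```

```text
clock: 14.85
eef_pos: [0.5446, -0.2313, 0.1302]
force: [-7.3, 3.3, 10.8]
opening: 0.0202
clock: 15.05
eef_pos: [0.5457, -0.2318, 0.1295]
force: [-5.9, 2.4, 12.4]
opening: 0.0205
clock: 15.25
eef_pos: [0.5463, -0.2323, 0.129]
force: [-6.5, 3.2, 18.0]
opening: 0.0205
rows 279 434 [(284, 11), (285, 34), (286, 20), (287, -12), (308, -20), (309, -28), (310, -11), (383, 27), (384, 22), (432, 14), (433, 50), (434, 42)]
neck in tool [-0.4  4.5 29. ] eef [ 0.5463 -0.2323  0.1291] F [-7.1  2.6 16.7] 15.3
```

```bash
python3 -m pendant '[[10,0,0,2,0],[10,0,0,0,0]]' | grep -v rot; python3 -m pendant '[[10,0,0,2,0],[10,0,0,0,0],[10,0,0,0,0]]' | grep -v rot; python3 col.py
python3 - <<'E'
from fit import *
c=cam("wrist");print("before press");fit([384.5,431,305,275],c);fit([383.5,433.5,309,279],c)
E
```

```text
clock: 15.5
eef_pos: [0.5472, -0.2326, 0.1282]
force: [-5.8, 2.7, 20.3]
opening: 0.0205
clock: 15.8
eef_pos: [0.5482, -0.2329, 0.1273]
force: [-4.0, 2.2, 21.2]
opening: 0.0199
rows 284 437 [(289, 36), (290, 27), (292, -11), (313, -28), (314, -29), (383, 31), (384, 21), (435, 13), (436, 45), (437, 36)]
neck in tool [-0.7  6.7 27.2] eef [ 0.5482 -0.2329  0.1273] F [-5.2  3.7 22.2] 15.85
before press
top y,z mm [ 12.2368694  -15.37100555] tilt deg 10.805178559682597 res px [-0.   0.1 -0.6  0.5]
seat [ 0.          3.2383048  31.77796936] tip [ 0.         -2.01085788 59.28153806]
top y,z mm [ 11.67646433 -16.40763325] tilt deg 7.4616957101780725 res px [-0.   0.1 -0.6  0.5]
seat [ 0.          5.4430237  31.18589801] tip [ 0.          1.80684999 58.94879124]
```

```bash
python3 -m pendant '[[10,0,0,2,0],[10,0,0,0,0],[10,0,0,0,0]]' | grep -v rot; python3 -m pendant '[[10,0,0,2,0],[10,0,0,0,0],[10,0,0,0,0]]' | grep -v rot; python3 col.py
python3 - <<'E'
from fit import *
c=cam("wrist");fit([383.5,436.5,313.5,284],c)
E
```

```text
clock: 16.2
eef_pos: [0.549, -0.2333, 0.1263]
force: [-3.6, 2.7, 23.6]
opening: 0.02
clock: 16.5
eef_pos: [0.5498, -0.2337, 0.1252]
force: [-2.8, 2.7, 25.2]
opening: 0.0204
rows 289 439 [(293, 33), (294, 36), (296, -12), (318, -34), (319, -34), (382, 40), (383, 34), (438, 37), (439, 50)]
neck in tool [-1.1  8.5 25.2] eef [ 0.5498 -0.2336  0.1253] F [-2.8  3.2 24.9] 16.55
top y,z mm [ 11.64176383 -17.12845105] tilt deg 4.3837017715419435 res px [-0.   0.1 -0.4  0.4]
seat [ 0.          7.97286436 30.73112665] tip [ 0.          5.832673   58.64921363]
```

```bash
python3 -m pendant '[[10,0,0,2,0],[10,0,0,0,0],[10,0,0,0,0]]' | grep -v rot; python3 -m pendant '[[10,0,0,2,0],[10,0,0,0,0],[10,0,0,0,0]]' | grep -v rot; python3 col.py
python3 - <<'E'
from fit import *
c=cam("wrist");fit([382.5,438.5,318.5,289],c);np.save("pics/s.npy",cam("scene"),allow_pickle=True)
E
```

```text
clock: 16.9
eef_pos: [0.5499, -0.2337, 0.1252]
force: [-6.2, 5.1, 34.2]
opening: 0.0203
clock: 17.2
eef_pos: [0.5505, -0.2339, 0.1244]
force: [-10.8, 6.6, 38.5]
opening: 0.0205
rows 291 441 [(295, 33), (296, 35), (298, -11), (320, -32), (321, -35), (383, 42), (384, 29), (440, 38), (441, 55)]
neck in tool [-1.1  9.2 24.3] eef [ 0.5505 -0.2339  0.1244] F [-10.8   6.   38. ] 17.25
top y,z mm [ 11.59138425 -17.39027306] tilt deg 0.9181540801990848 res px [-0.   0.1 -0.6  0.5]
seat [ 0.         10.82222621 30.603564  ] tip [ 0.         10.37355068 58.59996896]
```

```bash
python3 -m pendant '[[10,0,0.5,-1.5,0],[10,0,0.5,-1.5,0],[10,0,0,0,0]]' | grep -v rot; python3 -m pendant '[[45,0,0,0,0],[45,0,0,0,0],[45,0,0,0,0],[45,0,0,0,0]]' | grep -v rot; python3 -m pendant '[[60,0,0,-10,0],[60,0,0,-25,0],[60,0,0,-40,0],[60,0,0,-10,0],[60,0,0,0,0]]' | grep -v rot
python3 - <<'E'
from h import *
w=cam("wrist");s=cam("scene");np.save("pics/w3.npy",w,allow_pickle=True)
p=proj(s,[.542,-.231,.12])[0].astype(int)
im=np.zeros((480,800,3),np.uint8);im[:,:400]=w["img"][:,120:520];im[:400,400:]=cv2.resize(s["img"][p[1]-40:p[1]+40,p[0]-40:p[0]+40],(400,400),interpolation=2)
cv2.imwrite("pics/seated.png",im[:,:,::-1])
for col in ("red","yel"):
    b=max(blobs(w,col,400),key=lambda b:b[0][4]);print(col,b[0],b[1])
E
```

```text
clock: 17.65
eef_pos: [0.5503, -0.2338, 0.1245]
force: [1.2, 2.0, 22.1]
opening: 0.0199
clock: 18.05
eef_pos: [0.5435, -0.2308, 0.1141]
force: [0.0, -0.3, -0.9]
opening: 0.0451
clock: 18.55
eef_pos: [0.5455, -0.232, 0.2034]
force: [0.1, -1.1, -0.8]
opening: 0.0597
red [ 426  218   71   83 2961] [461.89834515 254.09354948]
yel [ 146  217   68   84 2982] [176.82260228 255.05432596]
```

View pics/seated.png

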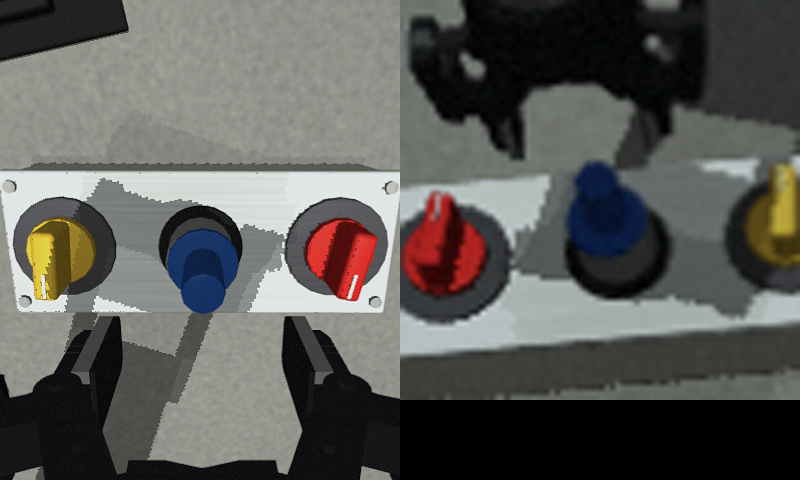

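Seated: the flange sits on the rim and the grip stands upright. Red mark at about (474,280) and yellow mark at about (163,286) in the full wrist image. Next, the knob angles.

Run:
```python
from h import *
c=np.load("pics/w3.npy",allow_pickle=True).item()
h=cv2.cvtColor(c["img"],cv2.COLOR_RGB2HSV)
t=np.array([.205,.979]);n=np.array([.979,-.205]);N=np.array([.542,-.231])
for col,sg in (("red",-1),("yel",1)):
    b=max(blobs(c,col,400),key=lambda b:b[0][4]);x,y,w,hh,_=b[0]
    hull=cv2.convexHull(np.argwhere(b[2])[:,::-1].astype(np.int32));H=np.zeros(h.shape[:2],np.uint8);cv2.fillConvexPoly(H,hull,1)
    m=((h[...,1]<90)&(h[...,2]>120)&(H>0)).astype(np.uint8)
    k,l,st,ce=cv2.connectedComponentsWithStats(m);i=1+np.argmax(st[1:,4]);p=np.argwhere(l==i)[:,::-1].astype(np.float32)
    X=onz(c,p,.109)[:,:2];L=cv2.fitLine(X.astype(np.float32)*1000,cv2.DIST_L2,0,.01,.01).ravel();d=L[:2]
    if d@n<0:d=-d
    K=N+sg*.09*t; mm=X.mean(0)
    # clockwise from above of bar relative to across direction n
    a=-np.arctan2(n[0]*d[1]-n[1]*d[0],n@d);r=mm-K; a2=-np.arctan2(-n[0]*r[1]+n[1]*r[0],-n@r)
    print(col,st[i],"K",K,"mark",mm,"|r|",np.linalg.norm(r),"line ang",a,"centre ang",a2, "perp err",r@np.array([-d[1],d[0]]))
s=read_state();q=s["tool_rot"];M=Ro.from_quat([q[1],q[2],q[3],q[0]]).as_matrix();print("jaw",np.degrees(np.arctan2(M[1,0],M[0,0])))
for sg in (-1,1): print(1e3*tool(np.r_[N+sg*.09*t,.2]-s["eef_pos"]))
print(s["qpos"])
```

```text
red [467 275  11  24  97] K [ 0.52355 -0.31911] mark [ 0.51196145 -0.3148471 ] |r| 0.012347739099150368 line ang 0.19487683032980324 centre ang 0.1460763153500125 perp err -0.0006023368889029626
yel [161 274   5  25  97] K [ 0.56045 -0.14289] mark [ 0.5497994  -0.13968772] |r| 0.011121591488845256 line ang 0.06200204053976031 centre ang 0.08565351934117266 perp err 0.0002630175564606216
jaw -101.9885610541939
[90.42259268  1.44524717 -0.66688953]
[-89.61861131   1.95376851  -0.5985307 ]
[-5.27580755e-01  5.17067441e-03  1.73908877e+00 -3.72080921e-05
  1.39864617e+00  1.25246160e+00]
```

```bash
python3 -m pendant '[[50,30,0,0,0],[50,40,1.5,0,0],[50,20,0,0,0],[50,0,0,0,0.1],[50,0,0,0,0.09]]' | grep eef; python3 -m pendant '[[50,0,0,0,0],[50,0,0,0,0],[50,0,0,0,0]]' | grep -v zz
python3 - <<'E'
from h import *
print(1e3*tool(np.array([.5236,-.3191,.099])-read_state()["eef_pos"]))
c=cam("wrist");b=max(blobs(c,"red",300),key=lambda b:b[0][4]);print(b[0],b[1],proj(c,[.5236,-.3191,.109]))
cv2.imwrite("pics/r1.png",c["img"][:,:,::-1])
E
```

```text
eef_pos: [0.523, -0.3191, 0.1981]
clock: 19.45
eef_pos: [0.5239, -0.3185, 0.1996]
tool_rot: [-0.0, -0.554, 0.833, 0.001]
force: [-0.4, 0.4, -0.3]
opening: 0.0502
[ 7.15328964e-01 -8.44065687e-02  1.00549915e+02]
[ 288  213   69   84 3804] [322.19768665 250.02181914] [[321.9423344 262.9787145]]
```

View pics/r1.png

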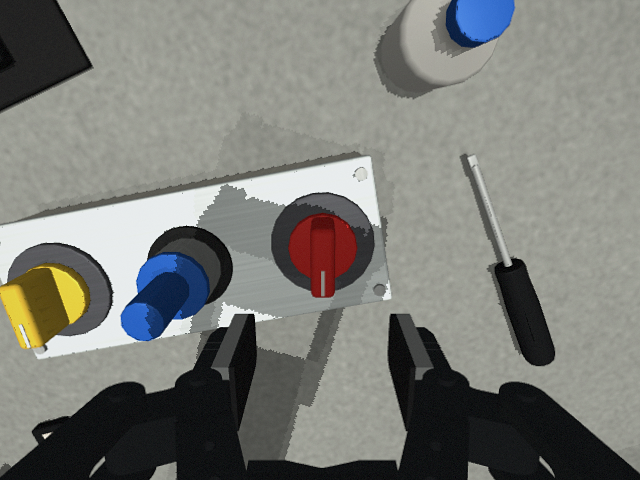

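```bash
python3 -m pendant '[[50,0,0,30,0],[50,0,0,40,0],[50,0,0,20,0],[50,0.5,0,8,0],[50,0,0,2,0]]' | grep -v rot; python3 -m pendant '[[50,0,0,0,0],[50,0,0,0,0],[5,0,0,0,0],[5,0,0,0,0],[5,0,0,0,0]]' | grep -v rot;  python3 -m pendant '[[5,0,0,0,0],[5,0,0,0,0]]' | grep -v rot
```

```text
clock: 20.0
eef_pos: [0.5235, -0.319, 0.0994]
force: [0.4, -0.1, 0.0]
opening: 0.0502
clock: 20.5
eef_pos: [0.5245, -0.3192, 0.1014]
force: [1.3, 2.2, 3.0]
opening: 0.0127
clock: 20.7
eef_pos: [0.5245, -0.3192, 0.1014]
force: [-0.5, 3.1, 6.1]
opening: 0.0128
```

```bash
python3 -m pendant '[[5,0,0,0,0.12],[5,0,0,0,0.12],[5,0,0,0,0.12],[5,0,0,0,0.12],[5,0,0,0,0.12]]' | grep -v zz; python3 -m pendant '[[5,0,0,0,0.12],[5,0,0,0,0.12],[5,0,0,0,0.12],[5,0,0,0,0.1],[5,0,0,0,0]]' | grep -v zz; python3 -m pendant '[[5,0,0,0,0.08],[5,0,0,0,0.05],[5,0,0,0,0]]' | grep -v zz; python3 -c "
from h import *
s=read_state();print(s['moment'],s['qpos'])
M=tool(np.array([1,0,0.]));print('jaw',np.degrees(np.arctan2(-M[1],M[0])))"
```

```text
clock: 21.2
eef_pos: [0.5237, -0.3201, 0.1014]
tool_rot: [-0.001, -0.28, 0.96, -0.001]
force: [-3.8, 0.9, 6.4]
opening: 0.013
clock: 21.7
eef_pos: [0.5229, -0.3203, 0.1014]
tool_rot: [-0.001, -0.055, 0.998, -0.001]
force: [-5.9, 0.6, 8.1]
opening: 0.0129
clock: 22.0
eef_pos: [0.5227, -0.3203, 0.1014]
tool_rot: [-0.002, 0.008, 1.0, -0.001]
force: [-5.9, -0.4, 7.2]
opening: 0.0131
[0.1019579  1.08051025 0.9490041 ] [-0.66943277  0.1539508   1.75477433 -0.00403528  1.23433651  2.48951582]
jaw -179.08227942602497
```

```bash
python3 -m pendant '[[5,0,0,0,0.06],[5,0,0,0,0],[5,0,0,0,0]]' | grep rot; python3 -m pendant '[[50,0,0,0,-0.06],[50,0,0,0,0],[50,0,0,0,0],[50,0,0,-10,0],[50,0,0,-30,0]]' | grep -v zz; python3 -m pendant '[[50,0,0,-40,0],[50,0,0,-20,0],[50,0,0,0,0],[50,0,0,0,0]]' | grep -v zz
cat > knob.py <<'E'
from h import *
c=cam("wrist");h=cv2.cvtColor(c["img"],cv2.COLOR_RGB2HSV);n=np.array([.979,-.205])
for col in ("red","yel"):
  for b in blobs(c,col,400)[:3]:
    hull=cv2.convexHull(np.argwhere(b[2])[:,::-1].astype(np.int32));H=np.zeros(h.shape[:2],np.uint8);cv2.fillConvexPoly(H,hull,1)
    m=((h[...,1]<90)&(h[...,2]>100)&(H>0)).astype(np.uint8)
    k,l,st,ce=cv2.connectedComponentsWithStats(m)
    if k<2: print(col,"no mark",b[0]);continue
    i=1+np.argmax(st[1:,4]);X=onz(c,np.argwhere(l==i)[:,::-1].astype(float),.109)[:,:2]
    d=cv2.fitLine((X*1000).astype(np.float32),cv2.DIST_L2,0,.01,.01).ravel()[:2]
    a=-np.arctan2(n[0]*d[1]-n[1]*d[0],n@d);print(col,b[0],st[i],"mark",X.mean(0),"angle mod pi",(a+.3)%np.pi-.3)
s=read_state();print(s["eef_pos"],s["clock"],"to yellow",1e3*tool(np.array([.5605,-.1429,.2])-s["eef_pos"]),s["qpos"][[0,5]])
E
python3 knob.py
```

```text
tool_rot: [-0.002, 0.036, 0.999, -0.002]
clock: 22.8
eef_pos: [0.5218, -0.3179, 0.1372]
tool_rot: [-0.003, 0.01, 1.0, 0.002]
force: [-1.2, -0.4, -0.1]
opening: 0.0502
clock: 23.2
eef_pos: [0.524, -0.3195, 0.2008]
tool_rot: [0.0, 0.009, 1.0, -0.0]
force: [0.1, 0.1, -1.0]
opening: 0.0498
red [ 290  213   69   83 3734] [323 270   4  26  90] mark [ 0.52254337 -0.30813497] angle mod pi 1.3539778138181087
yel [252 442  55  23 540] [293 455   5   1   5] mark [ 0.54427891 -0.18505582] angle mod pi -0.1845697336666473
[ 0.52337075 -0.31901736  0.19924871] 23.25 to yellow [-33.83489749 176.7802905   -0.63032967] [-0.66873921  2.49152714]
```

```bash
python3 -m pendant '[[50,-7,35,0,0],[50,-7,40,0,0],[50,-7,40,0,0],[50,-7,40,0,0],[50,-6,22,0,0]]' | grep eef; python3 -m pendant '[[50,0,0,0,-0.14],[50,0,0,0,-0.14],[50,0,0,0,-0.14],[50,0,0,0,-0.14],[50,0,0,0,-0.14]]' | grep rot; python3 -m pendant '[[50,0,0,0,-0.14],[50,0,0,0,-0.14],[50,0,0,0,-0.14],[50,0,0,0,-0.14],[50,0,0,0,0]]' | grep rot;python3 -m pendant '[[50,0,0,0,0],[50,0,0,0,0],[50,0,0,0,0]]' | grep -v zz; python3 knob.py; python3 -c "
from h import *
M=tool(np.array([1,0,0.]));print('jaw',np.degrees(np.arctan2(-M[1],M[0])))"
```

```text
eef_pos: [0.56, -0.1399, 0.1977]
tool_rot: [-0.002, -0.337, 0.942, 0.001]
tool_rot: [-0.001, -0.581, 0.814, 0.002]
clock: 25.05
eef_pos: [0.561, -0.143, 0.1999]
tool_rot: [-0.0, -0.581, 0.814, 0.0]
force: [-0.8, -0.7, -0.2]
opening: 0.0501
red [ 573  178   67   70 3334] [616 229  24  11 101] mark [ 0.52206433 -0.30684912] angle mod pi 1.3681794871328734
yel [ 287  212   69   84 3833] [320 270   5  25  90] mark [ 0.54977567 -0.1399897 ] angle mod pi 0.06104147243392938
[ 0.56102902 -0.14300192  0.20009269] 25.1 to yellow [0.07505307 0.53346667 0.0928662 ] [-0.37809274  1.52278964]
jaw 108.9125885372918
```

```bash
python3 -m pendant '[[50,0,0,30,-0.06],[50,0,0,40,0],[50,0,0,20,0],[50,0,0.5,8,0],[50,0,0,2,0]]' | grep -v zz; python3 -m pendant '[[50,0,0,0,0],[50,0,0,0,0],[5,0,0,0,0],[5,0,0,0,0],[5,0,0,0,0]]' | grep -v rot;  python3 -m pendant '[[5,0,0,0,0],[5,0,0,0,0]]' | grep -v rot
python3 -m pendant '[[5,0,0,0,0.12],[5,0,0,0,0.12],[5,0,0,0,0.12],[5,0,0,0,0.12],[5,0,0,0,0.12]]' | grep -v zz; python3 -m pendant '[[5,0,0,0,0.12],[5,0,0,0,0.12],[5,0,0,0,0.12],[5,0,0,0,0.12],[5,0,0,0,0.12]]' | grep -v zz; python3 -m pendant '[[5,0,0,0,0.12],[5,0,0,0,0.06],[5,0,0,0,0],[5,0,0,0,0]]' | grep -v zz
```

```text
clock: 25.6
eef_pos: [0.5601, -0.1427, 0.0995]
tool_rot: [-0.0, -0.606, 0.796, 0.001]
force: [0.5, -0.9, 0.7]
opening: 0.0499
clock: 26.1
eef_pos: [0.5612, -0.1427, 0.1014]
force: [0.9, 2.0, 2.4]
opening: 0.0128
clock: 26.3
eef_pos: [0.5612, -0.1427, 0.1014]
force: [-0.4, 2.8, 6.4]
opening: 0.0132
clock: 26.8
eef_pos: [0.561, -0.143, 0.1014]
tool_rot: [0.0, -0.342, 0.94, -0.0]
force: [-2.1, 1.2, 7.2]
opening: 0.013
clock: 27.3
eef_pos: [0.5605, -0.1432, 0.1013]
tool_rot: [-0.0, -0.049, 0.999, -0.0]
force: [-3.8, 1.1, 7.9]
opening: 0.0128
clock: 27.7
eef_pos: [0.5605, -0.1431, 0.1015]
tool_rot: [-0.001, 0.036, 0.999, -0.001]
force: [-3.5, 1.5, 7.1]
opening: 0.0129
```

```bash
python3 -m pendant '[[50,0,0,0,-0.05],[50,0,0,0,0],[50,0,0,0,0],[50,0,0,-10,0],[50,0,0,-30,0]]' | grep -v rot; python3 -m pendant '[[50,0,0,-40,0],[50,0,40,-20,0],[50,0,40,0,0],[50,0,0,0,0],[50,0,0,0,0]]' | grep -v rot; python3 knob.py
python3 - <<'E'
from h import *
w=cam("wrist");s=cam("scene");t=cam("top")
p=proj(s,[.542,-.231,.12])[0].astype(int)
im=np.zeros((480,800,3),np.uint8);im[:,:400]=w["img"][:,120:520];im[:400,400:]=cv2.resize(s["img"][p[1]-50:p[1]+50,p[0]-50:p[0]+50],(400,400),interpolation=2)
cv2.imwrite("pics/end.png",im[:,:,::-1]);print(read_state())
# expected stopper grip top if home & upright
N=np.array([.542,-.231,.1]);print("expected top/seat px scene",proj(s,[N+[0,0,.048],N]),"blue",[(b[0],b[1]) for b in blobs(s,"blue") if np.linalg.norm(b[1]-p)<40])
E
```

```text
clock: 28.2
eef_pos: [0.5582, -0.1421, 0.1374]
force: [0.8, -0.6, 0.1]
opening: 0.0499
clock: 28.7
eef_pos: [0.5629, -0.0625, 0.2009]
force: [-0.5, 0.4, -0.7]
opening: 0.0503
yel [ 285   69   76   86 4744] [321 120   5  32 139] mark [ 0.56029684 -0.13225671] angle mod pi 1.3657082785698424
[ 0.56278753 -0.06318772  0.20039811] 28.75 to yellow [ 3.27537960e-02 -7.97448479e+01  4.44746111e-01] [-0.24292489  2.92704844]
{'clock': 28.9, 'qpos': array([-2.44381658e-01, -5.39528290e-02,  1.79622327e+00, -2.88878305e-04,
        1.40008879e+00,  2.92714139e+00]), 'qd': array([-0.00175843,  0.00174128,  0.00164774,  0.00104596, -0.00099619,
        0.00150028]), 'tau': array([ 2.97723385e-01, -3.40485978e+01, -3.62840688e+01,  9.28636204e-03,
        5.46388721e-03, -1.07325588e-03]), 'eef_pos': array([ 0.56268101, -0.06391908,  0.19991284]), 'tool_rot': array([-4.05611355e-04,  1.49400461e-02,  9.99888308e-01, -5.14382059e-05]), 'force': array([-0.0061786 ,  0.54817794,  0.08966041]), 'moment': array([ 0.01338384,  0.00490332, -0.00314013]), 'opening': 0.05026929387667537}
expected top/seat px scene [[230.83435348 267.95666279]
 [233.20647919 276.83758304]] blue [(array([226, 265,  16,  20, 179], dtype=int32), array([232.54748603, 275.2849162 ]))]
```

View pics/end.png

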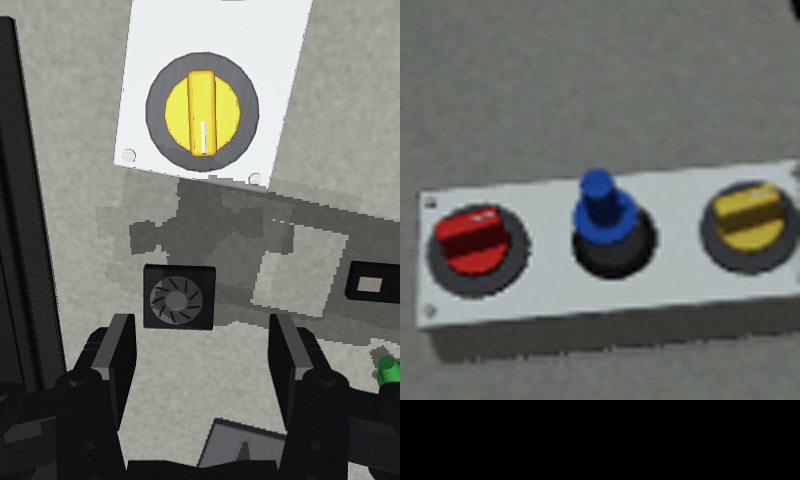

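Both knobs are at their stops (about 1.36 rad). The stopper is upright and home in the neck, and the arm is clear.

```bash
python3 -c "
from rig import *
print(sign_off())"
```

```text
the job is handed in; nothing more can be done
None
```

The job is handed in at about 29 s of the 58 s allowed; `sign_off()` gives no verdict, so the result rests on my own checks.

**What I did:** I gripped the blue stopper across its lean, lifted it along its axis and partly straightened it against the outside of the neck. I then lowered it into the neck and pressed until it stood upright with its flange on the rim, and only then let go. After that I turned the red knob and then the yellow one clockwise until each stopped.

**Last checks:**
- **Knobs:** the marks read about 1.35–1.37 rad for red and 1.37 rad for yellow, against the 1.35 stop.
- **Stopper:** the scene view shows it upright with its flange on the rim, in the expected place. The last tilt fit, just before the final press, gave about 1°. Height and centring were judged from that picture and from the contact force jumping to about 38 N as it seated.
- **Robot and bench:** the arm was clear, with about 0 N on the tool. The bystanders visible in the last pictures looked undisturbed, but I did not measure how far any had moved.

**What disagreed:** the stopper slid several millimetres sideways between the finger pads while being straightened. It still leaned about 11° after the neck push, so the final straightening happened in the neck. My camera estimates of its height were also a few millimetres off, so I relied on contact force to seat it.

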